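Roll the gold tube up to the buffer on the display rail

ROBOT

A 6-joint arm with a two-finger parallel gripper is mounted at the origin on the work surface. World frame = base frame: x ahead of the robot, y to its left, z up, the work surface at z = 0. Lengths are in mm, angles in rad, forces in N, time in s.
With the tool pointing down it reaches from about 350 to 775 mm from the base axis. Payload 7.3 kg.
Tool frame: the origin (TCP) lies at the centre of the arm's flange, where the gripper is bolted on; the fingertips stand 178 mm ahead of it and the grasp point (between the pads) lies 159 mm ahead of it; z points along the fingers, y is the direction in which the jaws open and shut (so a half turn about z gives the same grasp; the last joint's range is limited). The gripper opens to 92 mm and grips with 3 to 60 N. Pads are 19 mm wide; open, the fingers measure 130 mm over their backs; the gripper's body (75 mm by 190 mm) begins 47 mm behind the grasp point.
Start: joints at [-1.298, 0.342, 1.524, -0, 1.275, -0.146], TCP at [213.518, -479.623, 404.741] pointing down, gripper open.
Joint ranges: [-2.53, 2.53], [-0.77, 2.02], [0.04, 2.7], [-1, 4.14], [0.28, 2.66], [-3.11, 3.11]. Speed limits (rad/s): [2.57, 2.57, 3.14, 3.14, 3.14, 3.14].

INTERFACE

Orientations are given as [roll, pitch, yaw] about the fixed x, y, z axes, in that order (R = Rz(yaw) Ry(pitch) Rx(roll)).
In Python, from plant import status, viewer, ticket gives the robot as it stands.
- The arm moves only by the tool play_rows, never from a script. Its argument "commands" is a list of rows, each an object with "offset": the shift along the tool's x, y, z in m, a list of three; "twist": the turn about the tool's z in degrees. A call has 1 to 5 rows; each row shifts and turns the commanded pose from where the row before left it, along the tool's axes as they then stand; what a row does not reach is not made up. A row lasts 1/10 s, in which the tool goes at most 50 mm and 8.59 degrees, less where a joint would pass 70% of its speed; a pose out of reach is approached as far as the arm can. A call with a gripper value outside its range is refused whole. "jaw" is the closure in counts, from 0 (fully open) to 255 (shut), set as the call begins (left out, the last holds). The fingers move at their own pace and stop on an object; the grip force is fixed at half the most. Time passes only in rows, so rows that do not move let the fingers close. It gives the time, the measured TCP pose, the force and the opening at its end, in the units of the state.
- status.get_obs(): the state, without advancing time (a new reading comes with each control period).
- viewer.capture(name): name is "scene" or "side" or "wrist"; returns the picture (420x560x3 uint8, red, green, blue); there is no depth.
- viewer.camera_params(name): a dict with "fov_y" (degrees; the focal length in pixels is half the picture's height over the tangent of half this angle, whatever the lens; pixels are square), "cx", "cy" (the principal point, pixels), "D" ([k1, k2, p1, p2, k3] as OpenCV has them; the pictures are not rectified), "rvec" (rotation vector, rad) and "tvec" (3), from world to camera coordinates, as OpenCV has them; the wrist camera has in their place "T_tool_cam" (4x4, takes a point from camera to tool coordinates, whose origin is the TCP and whose axes are the flange's). Camera axes: x right, y down, z forward; pixel columns grow to the right and rows downward; lengths in mm; the calibration is good to about 2 mm. A picture is of the moment at which its call begins: read the wrist's pose just before it. camera_params takes no time and is no camera call.
- ticket.close_job(): hands the job in, once; it reports no verdict.
The state is a dict: "time": time; "joint_positions": joint angles; "dq": joint speeds; "tau": joint torques, N m; "tool_pos": TCP position; "tcp_rot": TCP orientation; "contact_force": force on the tool from outside, world axes, zero at the start; "moment": the same for the moment, N m; "grip_width": finger opening in mm.
Only numpy, scipy, OpenCV 4.12 (cv2) and the standard library are available. Lean on these libraries where they do the work, as an engineer would, in place of code of your own. Each camera call takes 0.05 s, during which the arm holds its last target.

TASK

Take the push paddle by its wooden handle and, with the paddle, gently roll the gold tube along the felt track until it sits snug and square against the cork buffer; press it there lightly for a moment without pushing the buffer back. Then stand the paddle upright on its black mat again. Keep fingers off the tube, never flick it, and leave the gift box, bowl and candlestick alone.

Things in the scene. Friction and masses are not known exactly. Their poses are not given: they have to be found in the camera images.
- rail: Fixed aluminium display rail, 360 long (x) x 100 wide (y), flat on the table; origin at the centre of its underside. Track floor of dark felt at z = 18, 78 wide between two walls 9 thick that rise to z = 34. Roll the tube towards +x; the -x end is open. The felt gives slight rolling drag: a tube left at rest stays.
- post (a point): Dark end post of the rail, 20 (x) x 78 x top 62 above table; point: centre of its top, at rail x = 170; axes as rail. Its buffer: a rod along x with an upright tan cork pad, 8 thick, 54 wide, z 21 to 59. The pad's front (-x) face is set 45 to 85 before the point: see it or feel for it. A clamp holds the rod: pressing 2 to 5 N is right, over about 9 N pushes it back.
- tube: Loose gold gift tube with black ends, diameter 44, length 64, about 0.12 kg, lying across the track on the felt. Origin at its centre, its axis along its own y (x and z turn as it rolls). It may start a little skewed in the track. Pushing it takes well under 1 N.
- paddle: Loose push paddle, 0.12 kg, standing upright on the mat. White blade block 24 thick (x) x 54 wide (y) x 44 high from the bottom, both broad faces (+x and -x) flat and usable; above it, centred, a wooden handle 18 (x) x 30 (y), from z = 42 to the top at z = 104. Origin at the centre of its underside, z up. Its blade fits in the track with 12 to spare each side.
- mat: Fixed black mat on the table, 120 x 120 x 4 thick, the paddle's place; origin at the centre of its underside.
- gift_box: Bystander: loose gold box with black ribbon, 70 x 90 x 60 high; origin at the centre of its underside.
- bowl: Bystander: loose steel bowl, diameter 90, 50 high; origin at the centre of its underside.
- candlestick: Bystander: loose dark metal candlestick with a white candle, foot diameter 72, 185 high; origin at the centre of its underside.
Things that resemble listed ones, but are neither listed nor needed, are in the scene too. Leave any orange or turquoise look-alike of the paddle alone.

How it is judged (in metres and radians):
On the way:
1. the held paddle presses the tube lightly against the buffer's cork pad (contact force between tube and pad above 1 N and contact force between paddle and tube above 1 N and contact force between the fingers and paddle above 1 N), for 0.3 s.
At the end, for the whole second after the job is handed in: The tube lies at rest on the felt against the cork pad (gap under about 3 mm) and square to the track within 5 degrees; the paddle stands upright (within 0.1 rad) and at rest on its mat, its centre within 45 mm of the mat's centre (horizontal distance between tube and pad below 0.03 m and angle between the y axis of tube and the y axis of rail, either way round below 0.087 rad and z of tube in the frame of rail between 0.036 and 0.044 m and linear speed of each of tube, paddle below 0.01 m/s and horizontal distance between paddle and mat below 0.045 m and angle between paddle's own z axis and vertical below 0.1 rad and z of paddle in the frame of mat below 0.008 m); the robot touches nothing.
It fails at once if the cork buffer is pushed more than 2.5 mm from its setting (distance of pad from where it was at the start of the episode above 0.0025 m).
It fails at once if fingers or arm touch the tube (contact force between any of the fingers, the arm and tube above 0.2 N).
It fails at once if the tube is flicked: it moves faster than 0.25 m/s (linear speed of tube above 0.25 m/s).
It fails at once if the gift box, bowl or candlestick is disturbed (moved over 20 mm) (distance of any of gift_box, bowl, candlestick from where it was at the start of the episode above 0.02 m).
It also fails if it takes over 61 s, if anything falls off the work surface, if the arm or the gripper's body presses on something with over 40 N, if the wrist force passes 120 N, or if a joint passes its speed limit or range.

## Working session

There is one attempt and no reset: what is moved stays moved. The work goes in short steps, Python scripts to look and compute and a tool call to move; the robot and the scene stay as the last step left them, time stands still between calls to the robot, and variables do not carry over. Pictures are saved under pics/ and viewed, and the job is handed in when it is done.

Besides the shell and the picture viewer there is one more tool, called after "Emit:" as name(argument=value, ...) on one line, values as JSON. play_rows: Moves the arm, as the interface text tells. Its arguments: {"type":"object","properties":{"commands":{"type":"array"},"jaw":{"type":"number"}},"required":["commands"]}

```bash
mkdir -p pics; ls; python3 - <<'E'
from plant import status, viewer
import cv2
print(status.get_obs())
for n in ("scene","side","wrist"):
    im=viewer.capture(n); cv2.imwrite(f"pics/{n}0.png",im[:,:,::-1]); print(n,viewer.camera_params(n))
E
```

```text
pics
{'time': 0.0, 'joint_positions': array([-1.29796459e+00,  3.42724686e-01,  1.52501493e+00,  1.27914302e-05,
        1.27541109e+00, -1.46014371e-01]), 'dq': array([ 0.00043618, -0.00098183,  0.0007237 , -0.00133379, -0.00103559,
       -0.0004515 ]), 'tau': array([ 6.98400145e-04, -4.31239271e+01, -2.44222051e+01,  7.17535196e-02,
        5.59863774e-02, -1.15131074e-04]), 'tool_pos': array([ 213.49897501, -479.47945698,  404.04446489]), 'tcp_rot': array([-3.14005296e+00, -2.38791241e-04,  4.18842194e-01]), 'contact_force': array([ 0.1916642 ,  0.01818631, -0.13426187]), 'moment': array([0.06255797, 0.02252597, 0.01923251]), 'grip_width': 91.86683603948622}
scene {'fov_y': 44.256888518878334, 'cx': 278.0477512640238, 'cy': 213.61839129903265, 'D': array([-0.17912315,  0.        ,  0.        ,  0.        ,  0.        ]), 'rvec': array([ 2.10873956,  0.86427527, -0.41912838]), 'tvec': array([-435.30172403, -201.47357527, 1705.81973943])}
side {'fov_y': 53.61312988545532, 'cx': 278.8119569526461, 'cy': 207.53367042044593, 'D': array([-0.0565887,  0.       ,  0.       ,  0.       ,  0.       ]), 'rvec': array([ 0.83786635, -2.54312687,  1.06988213]), 'tvec': array([501.86760133, 276.76310887, 951.28949656])}
wrist {'fov_y': 70.91500134039288, 'cx': 281.0398830056571, 'cy': 207.85951177232005, 'D': array([-0.04093449,  0.        ,  0.        ,  0.        ,  0.        ]), 'T_tool_cam': array([[-1.91950417e-04, -9.60686103e-01, -2.77636767e-01,
         7.51132358e+01],
       [ 9.99999980e-01, -1.98303126e-04, -5.19871890e-06,
        -2.68140963e-01],
       [-5.00619017e-05, -2.77636762e-01,  9.60686122e-01,
         2.07738145e+01],
       [ 0.00000000e+00,  0.00000000e+00,  0.00000000e+00,
         1.00000000e+00]])}
```

View pics/scene0.png

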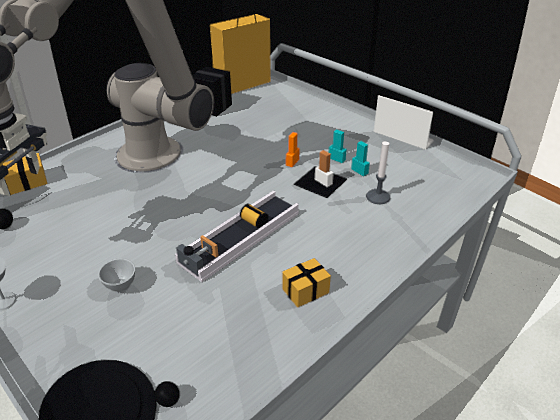

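View pics/side0.png

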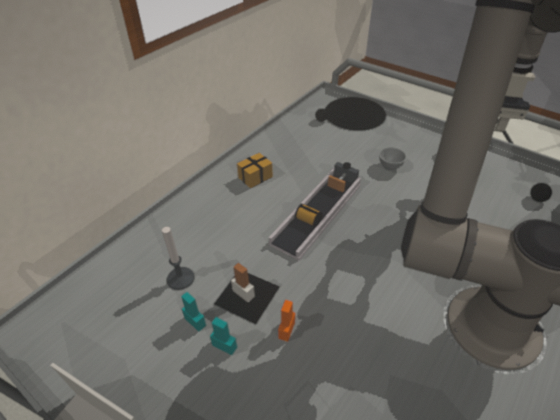

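View pics/wrist0.png

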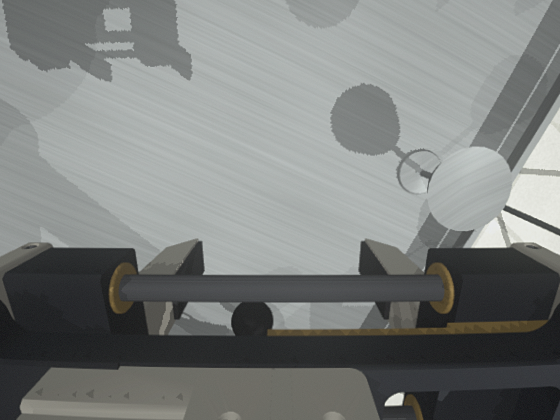

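The scene view shows the white-and-wood paddle on its mat at (324,168). The orange (292,150) and turquoise (338,146), (361,158) look-alikes are near it. The tube is at (253,215) on the rail, and the post at (187,256). I'll check these in close crops.

```bash
cat > h.py <<'E'
import numpy as np, cv2
from scipy.spatial.transform import Rotation as R
from plant import status, viewer
def K(p):
    f=210/np.tan(np.radians(p['fov_y']/2)); return np.array([[f,0,p['cx']],[0,f,p['cy']],[0,0,1]])
def ext(n,obs=None):
    p=viewer.camera_params(n)
    if n!='wrist': return p,R.from_rotvec(p['rvec']).as_matrix(),np.array(p['tvec'])
    T=np.eye(4);T[:3,:3]=R.from_euler('xyz',obs['tcp_rot']).as_matrix();T[:3,3]=obs['tool_pos']
    M=np.linalg.inv(T@p['T_tool_cam']); return p,M[:3,:3],M[:3,3]
def plane(n,uv,z,obs=None):
    p,Rm,t=ext(n,obs); u=cv2.undistortPoints(np.array(uv,float).reshape(-1,1,2),K(p),p['D']).reshape(-1,2)
    d=np.c_[u,np.ones(len(u))]@Rm; c=-Rm.T@t
    return c+d*((np.asarray(z)-c[2])/d[:,2])[:,None]
def proj(n,P,obs=None):
    p,Rm,t=ext(n,obs); return cv2.projectPoints(np.array(P,float).reshape(-1,1,3),cv2.Rodrigues(Rm)[0],t,K(p),p['D'])[0].reshape(-1,2)
def shot(n,f):
    o=status.get_obs(); im=viewer.capture(n); cv2.imwrite(f'pics/{f}.png',im[:,:,::-1]); return o,im
E
python3 - <<'E'
import cv2
s=cv2.imread('pics/scene0.png');d=cv2.imread('pics/side0.png')
cv2.imwrite('pics/c1.png',cv2.resize(s[180:285,170:310],None,fx=5.5,fy=5.5,interpolation=cv2.INTER_CUBIC))
cv2.imwrite('pics/c2.png',cv2.resize(s[120:220,280:400],None,fx=6,fy=6,interpolation=cv2.INTER_CUBIC))
cv2.imwrite('pics/c3.png',cv2.resize(d[150:270,260:380],None,fx=5,fy=5,interpolation=cv2.INTER_CUBIC))
E
```

```text
(no output)
```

View pics/c1.png

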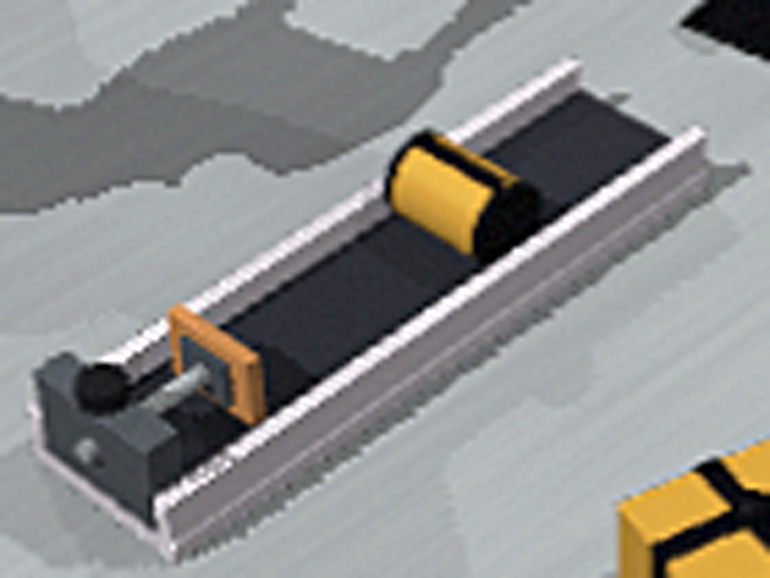

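View pics/c2.png

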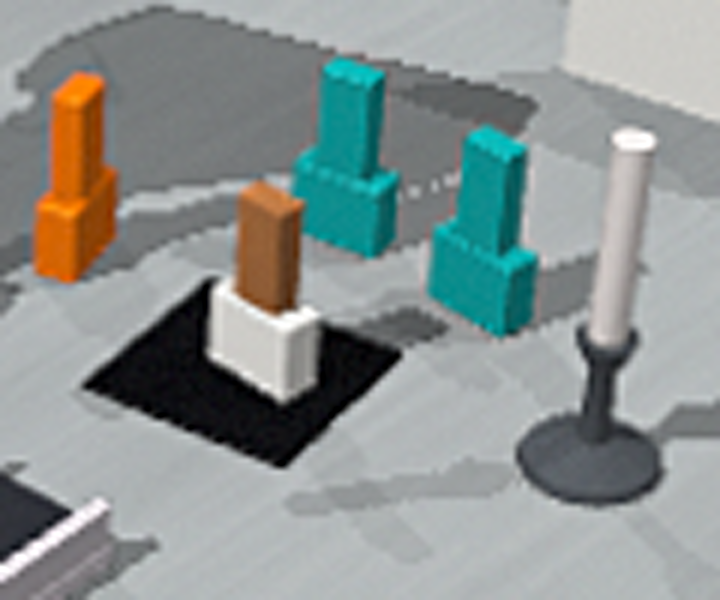

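View pics/c3.png

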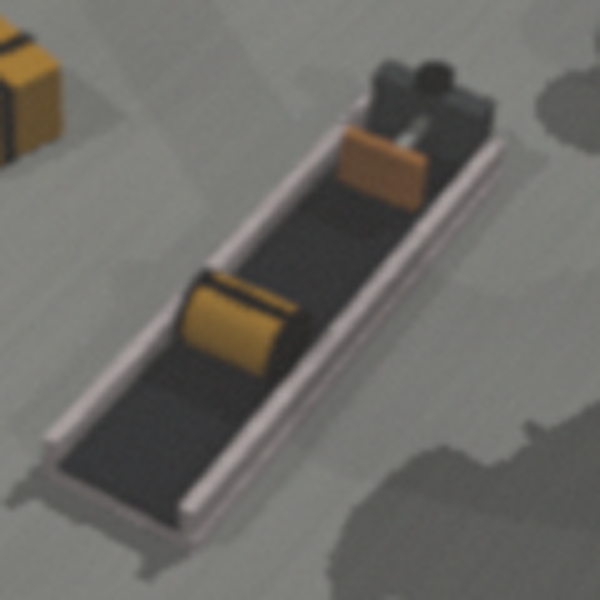

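The paddle is confirmed: white blade and wooden handle on the black mat. Next I'll fit rough poses.

```bash
python3 - <<'E'
from h import *
from scipy.optimize import least_squares
np.set_printoptions(precision=1,suppress=True)
c1=lambda u,v:((u+.5)/5.5-.5+170,(v+.5)/5.5-.5+180)
c2=lambda u,v:((u+.5)/6-.5+280,(v+.5)/6-.5+120)
c3=lambda u,v:((u+.5)/5-.5+260,(v+.5)/5-.5+150)
print('bottom near,far post end',plane('scene',[c1(172,560),c1(40,458)],[0,0]))
print('wall tops -x end outer near/far',plane('scene',[c1(708,135),c1(557,62)],[34,34]))
print('side: walltops -x end',plane('side',[c3(45,440),c3(200,512)],[34,34]))
print('side: post bottom? wall top +x right',plane('side',[c3(505,140)],[34]))
print('tube ends top',plane('scene',[c1(430,132),c1(525,190)],[62,62]), plane('side',[c3(210,272),c3(300,310)],[62,62]))
print('cork top front edge',plane('scene',[c1(175,305),c1(265,358)],[59,59]),plane('side',[c3(345,133),c3(427,165)],[59,59]))
print('mat',plane('scene',[c2(80,385),c2(283,467),c2(402,353),c2(210,278)],[4]*4))
print('handle top',plane('scene',[c2(237,193),c2(262,181),c2(302,198),c2(280,213)],[108]*4))
print('blade bottom',plane('scene',[c2(208,360),c2(285,406),c2(318,383)],[4]*3))
print('candle',plane('scene',[c2(590,465)],[0]))
print('orange, teal',plane('scene',[c2(70,275),c2(350,240),c2(490,320)],[0]*3))
E
```

```text
bottom near,far post end [[ 589.2 -244.1    0. ]
 [ 495.1 -246.5    0. ]]
wall tops -x end outer near/far [[578.  114.2  34. ]
 [479.4 104.9  34. ]]
side: walltops -x end [[575.5 113.5  34. ]
 [479.9 105.6  34. ]]
side: post bottom? wall top +x right [[ 497.1 -252.    34. ]]
tube ends top [[503.8  -6.2  62. ]
 [569.5  -5.3  62. ]] [[562.  -21.5  62. ]
 [504.7 -25.7  62. ]]
cork top front edge [[ 512.8 -173.3   59. ]
 [ 569.8 -167.6   59. ]] [[ 566.7 -172.7   59. ]
 [ 511.6 -176.1   59. ]]
mat [[471.6 205.9   4. ]
 [589.3 225.    4. ]
 [569.6 342.4   4. ]
 [453.4 325.4   4. ]]
handle top [[514.7 269.5 108. ]
 [516.1 286.6 108. ]
 [540.2 288.4 108. ]
 [541.5 270.4 108. ]]
blade bottom [[502.9 267.7   4. ]
 [557.  264.6   4. ]
 [556.  291.5   4. ]]
candle [[692.8 336.9   0. ]]
orange, teal [[394.5 279.9   0. ]
 [478.7 411.7   0. ]
 [580.1 403.6   0. ]]
```

```bash
cat >> h.py <<'E'
def plan(target,yaw,n=5,start=None):
    o=status.get_obs(); p=o['tool_pos'] if start is None else np.array(start[:3]); y=o['tcp_rot'][2] if start is None else start[3]
    # single-yaw rows: turns spread; shift expressed in current yaw
    d=(np.array(target)-p)/n; tw=-np.degrees(yaw-y)/n
    for i in range(n):
        c,s=np.cos(y),np.sin(y); v=[d[0]*c+d[1]*s, d[0]*s-d[1]*c, -d[2]]
        print([round(a/1000,4) for a in v], round(tw,2)); y-=np.radians(tw)
E
python3 -c "
from h import *
plan((540,-70,404),0.04,12)"
```

```text
[np.float64(0.0387), np.float64(-0.0201), np.float64(0.0)] 1.81
[np.float64(0.0381), np.float64(-0.0213), np.float64(0.0)] 1.81
[np.float64(0.0374), np.float64(-0.0225), np.float64(0.0)] 1.81
[np.float64(0.0367), np.float64(-0.0237), np.float64(0.0)] 1.81
[np.float64(0.0359), np.float64(-0.0248), np.float64(0.0)] 1.81
[np.float64(0.0351), np.float64(-0.026), np.float64(0.0)] 1.81
[np.float64(0.0343), np.float64(-0.027), np.float64(0.0)] 1.81
[np.float64(0.0334), np.float64(-0.0281), np.float64(0.0)] 1.81
[np.float64(0.0325), np.float64(-0.0292), np.float64(0.0)] 1.81
[np.float64(0.0315), np.float64(-0.0302), np.float64(0.0)] 1.81
[np.float64(0.0306), np.float64(-0.0311), np.float64(0.0)] 1.81
[np.float64(0.0296), np.float64(-0.0321), np.float64(0.0)] 1.81
```

Emit:
play_rows(commands=[{"offset": [0.038, -0.02, 0], "twist": 1.8}, {"offset": [0.038, -0.021, 0], "twist": 1.8}, {"offset": [0.037, -0.023, 0], "twist": 1.8}, {"offset": [0.037, -0.024, 0], "twist": 1.8}, {"offset": [0.036, -0.025, 0], "twist": 1.8}], jaw=0)

```text
time: 0.65
tool_pos: [349.4, -307.2, 404.6]
tcp_rot: [-3.141, 0.0, 0.26]
contact_force: [0.7, 0.4, -0.2]
grip_width: 92.0
```

Emit:
play_rows(commands=[{"offset": [0.035, -0.026, 0], "twist": 1.8}, {"offset": [0.034, -0.027, 0], "twist": 1.8}, {"offset": [0.033, -0.028, 0], "twist": 1.8}, {"offset": [0.033, -0.029, 0], "twist": 1.8}, {"offset": [0.032, -0.03, 0], "twist": 1.8}])

```text
time: 1.15
tool_pos: [485.7, -136.8, 404.6]
tcp_rot: [3.142, 0.0, 0.103]
contact_force: [0.7, -1.2, 0.6]
grip_width: 92.0
```

Emit:
play_rows(commands=[{"offset": [0.031, -0.031, 0], "twist": 1.8}, {"offset": [0.03, -0.032, 0], "twist": 1.8}, {"offset": [0, 0, 0], "twist": 0}, {"offset": [0, 0, 0], "twist": 0}])

```text
time: 1.55
tool_pos: [540.2, -69.4, 404.1]
tcp_rot: [3.142, 0.001, 0.044]
contact_force: [0.1, 0.2, 0.8]
grip_width: 92.1
```

```bash
python3 - <<'E'
from h import *
import pickle
o,im=shot('wrist','w1'); pickle.dump(o,open('w1.pkl','wb')); print(o['tool_pos'],o['tcp_rot'],o['contact_force'],o['time'])
E
```

```text
[540.24601591 -69.39094577 404.09019463] [3.14158128e+00 1.31149936e-03 4.43012829e-02] [0.0514383  0.19936665 0.77039031] 1.55
```

View pics/w1.png

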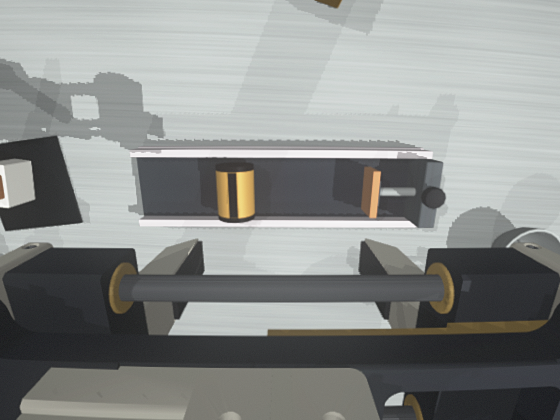

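The wrist view shows the rail clearly: walls at v≈153 and 222, tube at (236,192), cork pad at (370,192) and post at (433,195). I'll zoom in for precise points.

```bash
python3 - <<'E'
import cv2
s=cv2.imread('pics/w1.png')
cv2.imwrite('pics/w1a.png',cv2.resize(s[135:240,120:280],None,fx=5,fy=5,interpolation=cv2.INTER_CUBIC))
cv2.imwrite('pics/w1b.png',cv2.resize(s[135:240,300:460],None,fx=5,fy=5,interpolation=cv2.INTER_CUBIC))
E
```

```text
(no output)
```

View pics/w1a.png

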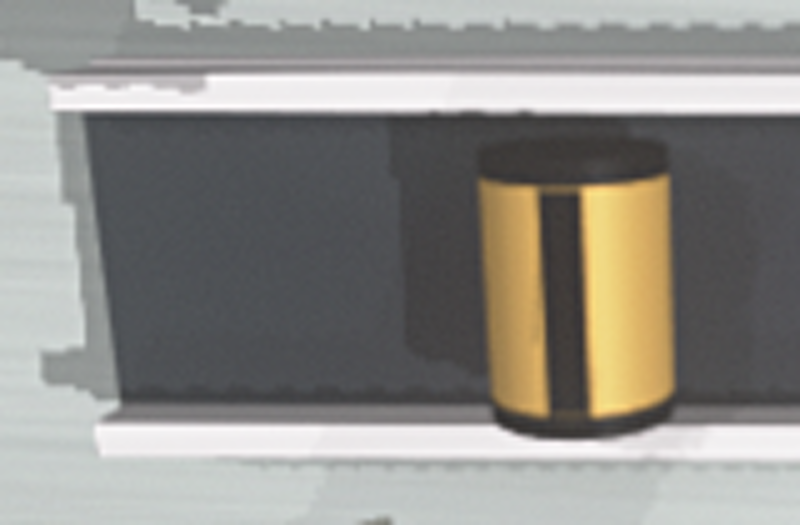

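View pics/w1b.png

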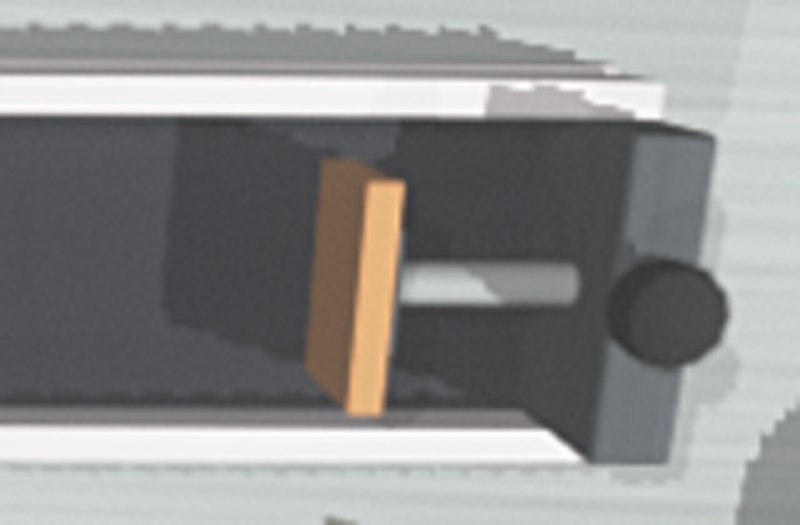

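```bash
python3 - <<'E'
from h import *
import pickle
np.set_printoptions(precision=1,suppress=True)
o=pickle.load(open('w1.pkl','rb'))
a=lambda u,v:((u+.5)/5-.5+120,(v+.5)/5-.5+135)
b=lambda u,v:((u+.5)/5-.5+300,(v+.5)/5-.5+135)
P=lambda l,z:plane('wrist',l,[z]*len(l),o)
print('far wall inner',P([a(52,112),b(620,120),a(400,113),b(200,117)],34))
print('far outer',P([a(50,78),b(663,82),b(200,77)],34))
print('near wall inner',P([a(98,427),a(400,425),b(200,427)],34))
print('near outer',P([a(100,457),b(200,462),b(580,463)],34))
print('cork front/back',P([b(368,180),b(347,415),b(405,180),b(383,415)],59))
print('post top corners',P([b(640,135),b(715,140),b(668,463),b(592,463)],62))
print('tube sides L,R at z~40+', P([a(480,180),a(495,410),a(668,175),a(675,405)],40))
print('stripe', P([a(558,190),a(568,415)],62))
print('paddle/mat'); print(P([(60,136),(82,221)],4))
print(P([(33,160),(34,203)],48))
E
```

```text
far wall inner [[ 568.8  111.8   34. ]
 [ 582.2 -236.8   34. ]
 [ 571.7   28.5   34. ]
 [ 578.  -136.5   34. ]]
far outer [[ 576.8  111.6   34. ]
 [ 591.6 -245.7   34. ]
 [ 587.3 -135.6   34. ]]
near wall inner [[ 490.   107.7   34. ]
 [ 494.    30.9   34. ]
 [ 501.3 -144.1   34. ]]
near outer [[ 482.   107.9   34. ]
 [ 492.  -145.    34. ]
 [ 495.8 -241.9   34. ]]
cork front/back [[ 568.6 -170.2   59. ]
 [ 513.8 -172.4   59. ]
 [ 569.  -178.4   59. ]
 [ 514.2 -180.8   59. ]]
post top corners [[ 581.8 -228.2   62. ]
 [ 581.6 -245.2   62. ]
 [ 506.2 -248.8   62. ]
 [ 505.5 -230.6   62. ]]
tube sides L,R at z~40+ [[557.6   8.5  40. ]
 [501.1   5.8  40. ]
 [560.7 -35.6  40. ]
 [504.3 -38.3  40. ]]
stripe [[559.8 -13.4  62. ]
 [507.9 -15.6  62. ]]
paddle/mat
[[588.5 216.9   4. ]
 [474.1 203.7   4. ]]
[[563.2 221.5  48. ]
 [510.8 230.1  48. ]]
```

Emit:
play_rows(commands=[{"offset": [0.001, -0.04, 0], "twist": 0}, {"offset": [0.001, -0.045, 0], "twist": 0}, {"offset": [0.001, -0.045, 0], "twist": 0}, {"offset": [0.001, -0.045, 0], "twist": 0}, {"offset": [0.001, -0.045, 0], "twist": 0}])

```text
time: 2.1
tool_pos: [535.4, 149.8, 405.0]
tcp_rot: [3.141, -0.0, 0.039]
contact_force: [1.0, 0.1, 0.1]
grip_width: 91.3
```

Emit:
play_rows(commands=[{"offset": [0, -0.045, 0], "twist": 0}, {"offset": [0, -0.045, 0], "twist": 0}, {"offset": [0, -0.035, 0], "twist": 0}, {"offset": [0, 0, 0], "twist": 0}, {"offset": [0, 0, 0], "twist": 0}])

```text
time: 2.6
tool_pos: [530.6, 273.8, 404.5]
tcp_rot: [3.141, 0.0, 0.042]
contact_force: [-0.1, -0.4, 0.6]
grip_width: 91.6
```

```bash
python3 - <<'E'
from h import *
import pickle
o,im=shot('wrist','w2'); pickle.dump(o,open('w2.pkl','wb')); print(o['tool_pos'],o['tcp_rot'],o['contact_force'],o['time'])
cv2.imwrite('pics/w2a.png',cv2.resize(im[120:260,180:380,::-1],None,fx=4,fy=4,interpolation=cv2.INTER_CUBIC))
E
```

```text
[530.63509418 273.82757362 404.48010022] [3.14066487e+00 4.76710262e-04 4.18340376e-02] [-0.07977228 -0.38092816  0.63850548] 2.6
```

View pics/w2.png

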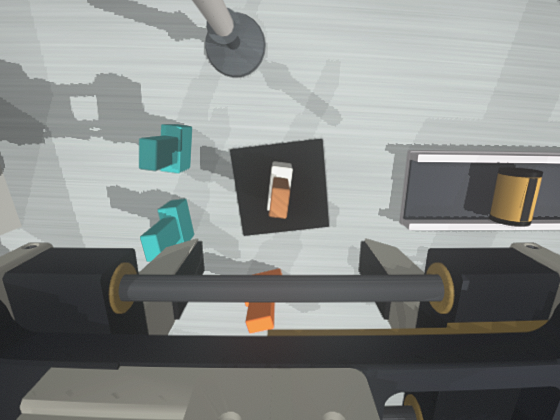

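View pics/w2a.png

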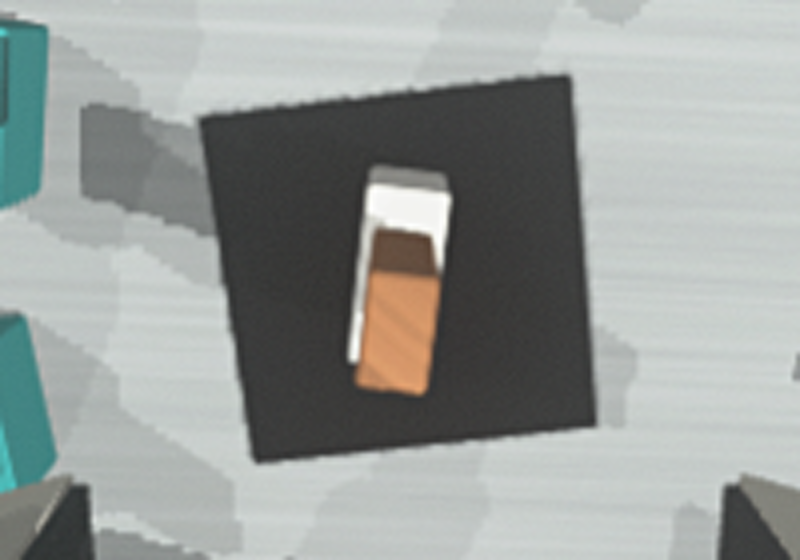

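The wrist view shows the paddle upright near the mat centre: handle top at about (280,200), mat corners from (231,149) to (329,226).

```bash
python3 - <<'E'
from h import *
import pickle
np.set_printoptions(precision=1,suppress=True)
o=pickle.load(open('w2.pkl','rb'))
a=lambda u,v:((u+.5)/4-.5+180,(v+.5)/4-.5+120)
P=lambda l,z:plane('wrist',l,[z]*len(l),o)
h=P([a(370,270),a(440,276),a(429,394),a(357,386)],108);print(h,h.mean(0))
print(P([a(370,183),a(451,188),a(349,362)],48))
m=P([a(202,117),a(570,75),a(597,425),a(256,463)],4);print(m,m.mean(0))
d=lambda p,q:np.degrees(np.arctan2(q[1]-p[1],q[0]-p[0]))
print(d(h[3],h[0]),d(h[2],h[1]))
c=P([a(370,183),a(349,362)],48);print(d(c[1],c[0]))
E
```

```text
[[546.  283.  108. ]
 [545.3 266.3 108. ]
 [515.6 267.5 108. ]
 [516.9 285.3 108. ]] [530.9 275.5 108. ]
[[558.4 285.1  48. ]
 [557.9 262.   48. ]
 [505.  289.6  48. ]]
[[571.  340.2   4. ]
 [588.9 224.4   4. ]
 [472.8 205.9   4. ]
 [454.1 322.2   4. ]] [521.7 273.2   4. ]
-4.354938489161669 -2.3686222851263525
-4.770787371254398
```

Emit:
play_rows(commands=[{"offset": [0, -0.002, 0.03], "twist": 6.1}, {"offset": [0, 0, 0.04], "twist": 0}, {"offset": [0, 0, 0.04], "twist": 0}, {"offset": [0, 0, 0.03], "twist": 0}, {"offset": [0, 0, 0], "twist": 0}])

```text
time: 3.15
tool_pos: [529.7, 274.0, 260.7]
tcp_rot: [3.138, 0.008, -0.067]
contact_force: [0.3, 0.2, -0.1]
grip_width: 92.0
```

Emit:
play_rows(commands=[{"offset": [0, 0, 0.01], "twist": 0}, {"offset": [0, 0, 0.009], "twist": 0}, {"offset": [0, 0, 0], "twist": 0}, {"offset": [0, 0, 0], "twist": 0}])

```text
time: 3.55
tool_pos: [530.8, 276.6, 246.5]
tcp_rot: [-3.141, -0.001, -0.065]
contact_force: [-0.0, 0.6, -0.2]
grip_width: 92.1
```

```bash
python3 - <<'E'
from h import *
o,im=shot('wrist','w3'); print(o['tool_pos'],o['tcp_rot'],o['contact_force'],o['time'])
E
```

```text
[530.76013887 276.62692253 246.52156163] [-3.14114567e+00 -1.25465321e-03 -6.47651509e-02] [-0.02561791  0.60911858 -0.20072829] 3.55
```

View pics/w3.png

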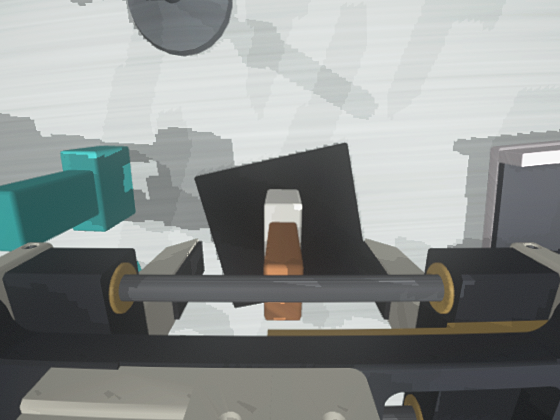

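The handle sits centred between the open fingers at (283,270) and square to them. Closing.

Emit:
play_rows(commands=[{"offset": [0, 0, 0], "twist": 0}, {"offset": [0, 0, 0], "twist": 0}, {"offset": [0, 0, 0], "twist": 0}, {"offset": [0, 0, 0], "twist": 0}, {"offset": [0, 0, 0], "twist": 0}], jaw=255)

```text
time: 4.1
tool_pos: [530.5, 276.7, 245.7]
tcp_rot: [3.142, -0.0, -0.065]
contact_force: [0.3, 0.6, -0.1]
grip_width: 56.0
```

Emit:
play_rows(commands=[{"offset": [0, 0, 0], "twist": 0}, {"offset": [0, 0, 0], "twist": 0}, {"offset": [0, 0, 0], "twist": 0}, {"offset": [0, 0, 0], "twist": 0}, {"offset": [0, 0, 0], "twist": 0}])

```text
time: 4.6
tool_pos: [530.5, 276.6, 245.7]
tcp_rot: [3.141, 0.0, -0.065]
contact_force: [-1.0, 1.2, -1.4]
grip_width: 17.9
```

Emit:
play_rows(commands=[{"offset": [0, 0, -0.015], "twist": 0}, {"offset": [0, 0, -0.025], "twist": 0}, {"offset": [0, 0, -0.025], "twist": -3}, {"offset": [0, 0, 0], "twist": -3}, {"offset": [0, 0, 0], "twist": 0}])

```text
time: 5.1
tool_pos: [530.5, 276.7, 311.3]
tcp_rot: [-3.141, -0.001, 0.041]
contact_force: [-0.4, -0.1, -2.4]
grip_width: 17.8
```

Emit:
play_rows(commands=[{"offset": [-0.001, 0.025, 0], "twist": 0}, {"offset": [-0.001, 0.04, 0], "twist": 0}, {"offset": [-0.002, 0.045, 0], "twist": 0}, {"offset": [-0.002, 0.045, 0], "twist": 0}, {"offset": [-0.001, 0.04, 0], "twist": 0}])

```text
time: 5.6
tool_pos: [530.7, 79.7, 309.8]
tcp_rot: [3.141, 0.002, 0.038]
contact_force: [-0.1, -0.8, -1.1]
grip_width: 17.6
```

Emit:
play_rows(commands=[{"offset": [0, 0.027, 0], "twist": 0}, {"offset": [0, 0, 0], "twist": 0}, {"offset": [0, 0, 0], "twist": 0}])

```text
time: 5.9
tool_pos: [532.2, 54.2, 310.0]
tcp_rot: [-3.141, 0.002, 0.037]
contact_force: [-0.5, 0.7, -1.7]
grip_width: 17.8
```

```bash
python3 - <<'E'
from h import *
o,im=shot('wrist','w4'); print(o['tool_pos'],o['tcp_rot'],o['contact_force'],o['time'],o['grip_width'])
E
```

```text
[532.24734315  54.19022276 310.04727715] [-3.14117492e+00  1.50798422e-03  3.74035741e-02] [-0.47932676  0.71958888 -1.69145632] 5.9 17.763678375705467
```

View pics/w4.png

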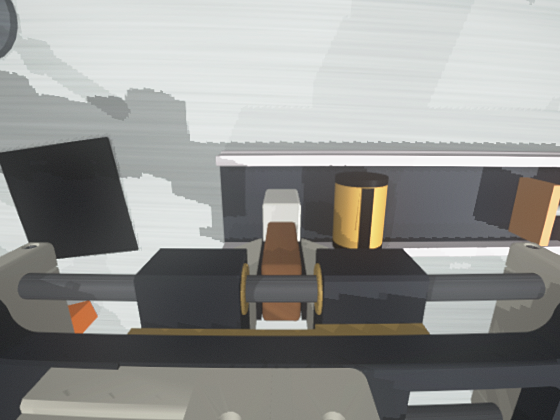

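The paddle is square in the gripper over the open end of the track: blade at (282,205), tube at (360,212). Lowering into the track.

Emit:
play_rows(commands=[{"offset": [0, 0, 0.015], "twist": 0}, {"offset": [0, 0, 0.015], "twist": 0}, {"offset": [0, 0, 0.01], "twist": 0}, {"offset": [0, 0, 0.005], "twist": 0}, {"offset": [0, 0, 0], "twist": 0}])

```text
time: 6.45
tool_pos: [532.3, 55.2, 265.1]
tcp_rot: [-3.141, 0.001, 0.041]
contact_force: [0.1, 0.2, -1.6]
grip_width: 18.1
```

Emit:
play_rows(commands=[{"offset": [0, 0, 0.002], "twist": 0}, {"offset": [0, 0, 0], "twist": 0}])

```text
time: 6.65
tool_pos: [532.6, 54.6, 264.0]
tcp_rot: [3.141, -0.001, 0.04]
contact_force: [0.5, 0.1, -1.1]
grip_width: 18.1
```

```bash
python3 - <<'E'
from h import *
o,im=shot('side','s5'); print(o['tool_pos'],o['tcp_rot'],o['contact_force'],o['time'],o['grip_width'])
cv2.imwrite('pics/s5.png',cv2.resize(im[150:270,230:380,::-1],None,fx=5,fy=5,interpolation=cv2.INTER_CUBIC))
o,im=shot('scene','s6')
cv2.imwrite('pics/s6.png',cv2.resize(im[180:285,170:310,::-1],None,fx=5,fy=5,interpolation=cv2.INTER_CUBIC))
E
```

```text
[532.55145348  54.64983309 264.04071389] [ 3.14148535e+00 -7.82106382e-04  4.01073012e-02] [ 0.54479413  0.06294607 -1.14695557] 6.65 18.122476876506912
```

View pics/s5.png

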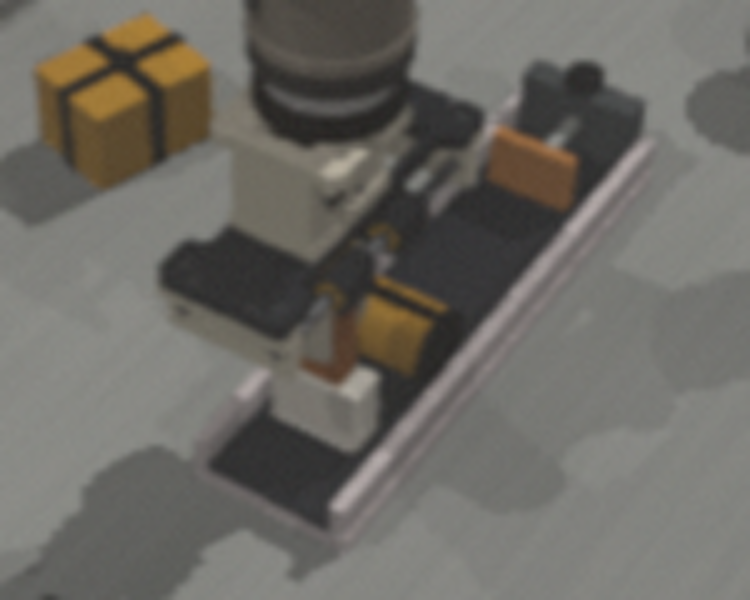

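View pics/s6.png

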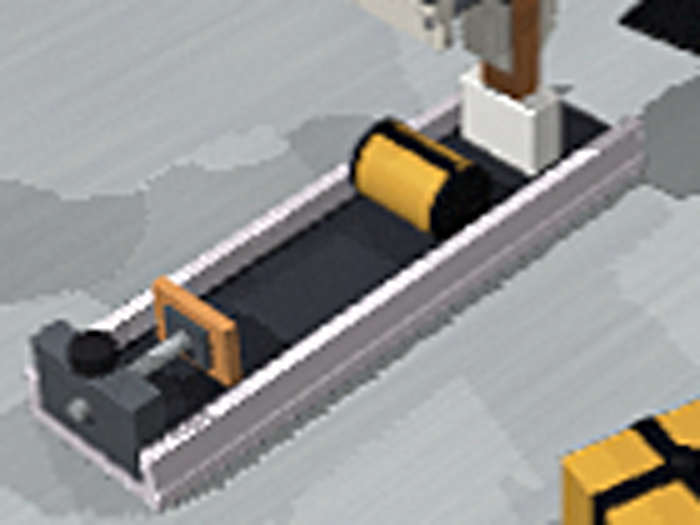

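Emit:
play_rows(commands=[{"offset": [0, 0.006, 0], "twist": 0}, {"offset": [0, 0.008, 0], "twist": 0}, {"offset": [0, 0.006, 0], "twist": 0}, {"offset": [0, 0.004, 0], "twist": 0}, {"offset": [0, 0.003, 0], "twist": 0}])

```text
time: 7.25
tool_pos: [533.5, 26.9, 263.7]
tcp_rot: [3.142, 0.0, 0.039]
contact_force: [0.3, -0.5, -1.8]
grip_width: 17.7
```

Emit:
play_rows(commands=[{"offset": [0, 0.002, 0], "twist": 0}, {"offset": [0, 0.002, 0], "twist": 0}, {"offset": [0, 0.002, 0], "twist": 0}, {"offset": [0, 0.002, 0], "twist": 0}, {"offset": [0, 0.002, 0], "twist": 0}])

```text
time: 7.75
tool_pos: [533.9, 17.5, 263.7]
tcp_rot: [3.142, -0.0, 0.04]
contact_force: [0.6, 0.2, -1.7]
grip_width: 17.8
```

Emit:
play_rows(commands=[{"offset": [0, 0.002, 0], "twist": 0}, {"offset": [0, 0.002, 0], "twist": 0}, {"offset": [0, 0.003, 0], "twist": 0}, {"offset": [0, 0.003, 0], "twist": 0}, {"offset": [0, 0.003, 0], "twist": 0}])

```text
time: 8.25
tool_pos: [534.4, 4.3, 263.7]
tcp_rot: [3.141, -0.0, 0.04]
contact_force: [-0.7, 0.4, -1.6]
grip_width: 17.7
```

Emit:
play_rows(commands=[{"offset": [0, 0.003, 0], "twist": 0}, {"offset": [0, 0.003, 0], "twist": 0}, {"offset": [0, 0.003, 0], "twist": 0}, {"offset": [0, 0.003, 0], "twist": 0}, {"offset": [0, 0.003, 0], "twist": 0}])

```text
time: 8.75
tool_pos: [535.0, -10.7, 263.7]
tcp_rot: [3.142, -0.0, 0.04]
contact_force: [-0.1, 0.0, -1.0]
grip_width: 17.6
```

```bash
python3 - <<'E'
from h import *
o,im=shot('wrist','w7'); print(o['tool_pos'],o['tcp_rot'],o['contact_force'],o['time'],o['grip_width'])
E
```

```text
[535.02585791 -10.65763595 263.7106916 ] [ 3.14153756e+00 -4.55842269e-05  4.00403426e-02] [-0.09531392  0.00432064 -1.03000099] 8.75 17.613872413806355
```

View pics/w7.png

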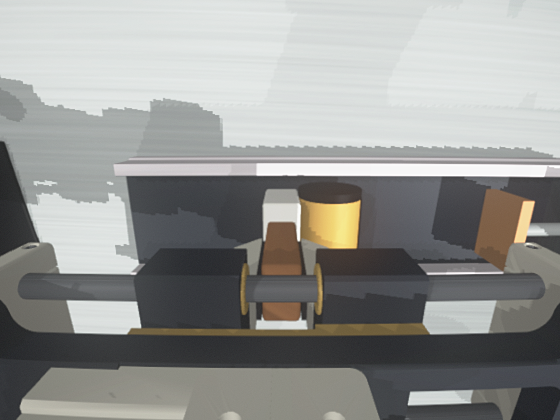

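The tube, at (330,215), is touching the blade at (282,205) and rolling with it. Continuing slowly.

Emit:
play_rows(commands=[{"offset": [0, 0.003, 0], "twist": 0}, {"offset": [0, 0.003, 0], "twist": 0}, {"offset": [0, 0.003, 0], "twist": 0}, {"offset": [0, 0.003, 0], "twist": 0}, {"offset": [0, 0.003, 0], "twist": 0}])

```text
time: 9.3
tool_pos: [535.6, -25.7, 263.7]
tcp_rot: [3.142, -0.0, 0.04]
contact_force: [-0.2, -0.3, -1.9]
grip_width: 17.8
```

Emit:
play_rows(commands=[{"offset": [0, 0.003, 0], "twist": 0}, {"offset": [0, 0.003, 0], "twist": 0}, {"offset": [0, 0.003, 0], "twist": 0}, {"offset": [0, 0.003, 0], "twist": 0}, {"offset": [0, 0.003, 0], "twist": 0}])

```text
time: 9.8
tool_pos: [536.2, -40.6, 263.7]
tcp_rot: [3.142, -0.0, 0.04]
contact_force: [-0.3, 0.4, -2.3]
grip_width: 17.8
```

Emit:
play_rows(commands=[{"offset": [0, 0.003, 0], "twist": 0}, {"offset": [0, 0.003, 0], "twist": 0}, {"offset": [0, 0.003, 0], "twist": 0}, {"offset": [0, 0.003, 0], "twist": 0}, {"offset": [0, 0.003, 0], "twist": 0}])

```text
time: 10.3
tool_pos: [536.8, -55.6, 263.7]
tcp_rot: [3.141, -0.0, 0.04]
contact_force: [-0.1, -0.7, -1.6]
grip_width: 17.9
```

Emit:
play_rows(commands=[{"offset": [0, 0.003, 0], "twist": 0}, {"offset": [0, 0.003, 0], "twist": 0}, {"offset": [0, 0.003, 0], "twist": 0}, {"offset": [0, 0.003, 0], "twist": 0}, {"offset": [0, 0.003, 0], "twist": 0}])

```text
time: 10.8
tool_pos: [537.4, -70.6, 263.7]
tcp_rot: [3.142, -0.0, 0.04]
contact_force: [0.4, -0.5, -2.1]
grip_width: 18.0
```

Emit:
play_rows(commands=[{"offset": [0, 0.003, 0], "twist": 0}, {"offset": [0, 0.003, 0], "twist": 0}, {"offset": [0, 0.003, 0], "twist": 0}, {"offset": [0, 0.003, 0], "twist": 0}, {"offset": [0, 0.003, 0], "twist": 0}])

```text
time: 11.3
tool_pos: [538.0, -85.6, 263.7]
tcp_rot: [3.141, -0.0, 0.04]
contact_force: [-0.4, 0.7, -1.2]
grip_width: 17.9
```

```bash
python3 - <<'E'
from h import *
o,im=shot('scene','s8'); print(o['tool_pos'],o['tcp_rot'],o['contact_force'],o['time'],o['grip_width'])
cv2.imwrite('pics/s8.png',cv2.resize(im[180:285,170:310,::-1],None,fx=5,fy=5,interpolation=cv2.INTER_CUBIC))
o,im=shot('wrist','w8')
E
```

```text
[538.03391181 -85.59346558 263.70819944] [ 3.14149047e+00 -1.76289397e-05  4.00856158e-02] [-0.35422579  0.65939859 -1.238362  ] 11.3 17.893403585658955
```

View pics/s8.png

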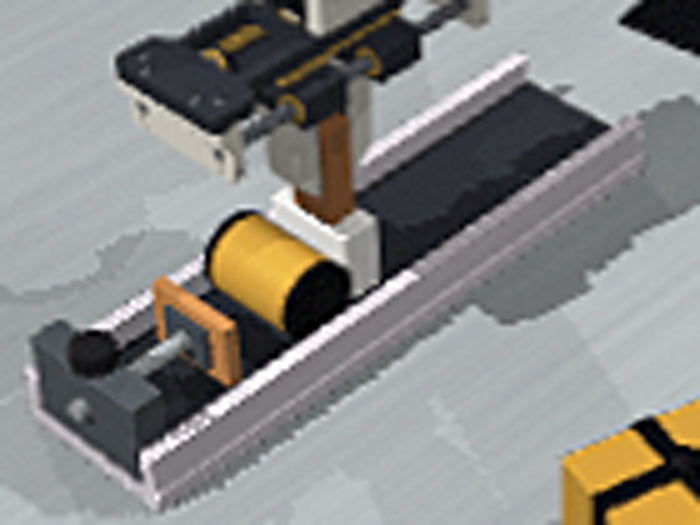

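View pics/w8.png

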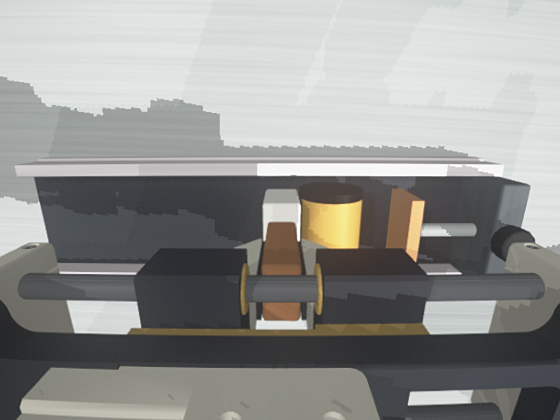

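Contact holds and everything is square, with about 30 mm left to the cork.

Emit:
play_rows(commands=[{"offset": [0, 0.003, 0], "twist": 0}, {"offset": [0, 0.003, 0], "twist": 0}, {"offset": [0, 0.003, 0], "twist": 0}, {"offset": [0, 0.003, 0], "twist": 0}, {"offset": [0, 0.002, 0], "twist": 0}])

```text
time: 11.9
tool_pos: [538.6, -99.7, 263.7]
tcp_rot: [3.141, -0.0, 0.04]
contact_force: [-0.1, 0.3, -0.6]
grip_width: 17.7
```

Emit:
play_rows(commands=[{"offset": [0, 0.002, 0], "twist": 0}, {"offset": [0, 0.002, 0], "twist": 0}, {"offset": [0, 0.002, 0], "twist": 0}, {"offset": [0, 0.0015, 0], "twist": 0}, {"offset": [0, 0.0015, 0], "twist": 0}])

```text
time: 12.4
tool_pos: [538.9, -108.4, 263.7]
tcp_rot: [3.142, -0.0, 0.04]
contact_force: [-0.8, 0.3, -1.8]
grip_width: 18.0
```

Emit:
play_rows(commands=[{"offset": [0, 0.0005, 0], "twist": 0}, {"offset": [0, 0.0005, 0], "twist": 0}, {"offset": [0, 0.0005, 0], "twist": 0}, {"offset": [0, 0.0005, 0], "twist": 0}, {"offset": [0, 0.0005, 0], "twist": 0}])

```text
time: 12.9
tool_pos: [539.0, -110.8, 263.7]
tcp_rot: [3.142, 0.0, 0.04]
contact_force: [0.9, -0.1, -1.6]
grip_width: 17.7
```

```bash
python3 - <<'E'
from h import *
o,im=shot('wrist','w9');print(o['tool_pos'],o['contact_force'],o['moment'],o['time'])
cv2.imwrite('pics/w9a.png',cv2.resize(im[150:270,240:440,::-1],None,fx=4,fy=4,interpolation=cv2.INTER_CUBIC))
E
```

```text
[ 539.04279954 -110.83199051  263.70920704] [ 0.89046063 -0.0791159  -1.64258382] [0.00262709 0.06346626 0.05035097] 12.9
```

View pics/w9a.png

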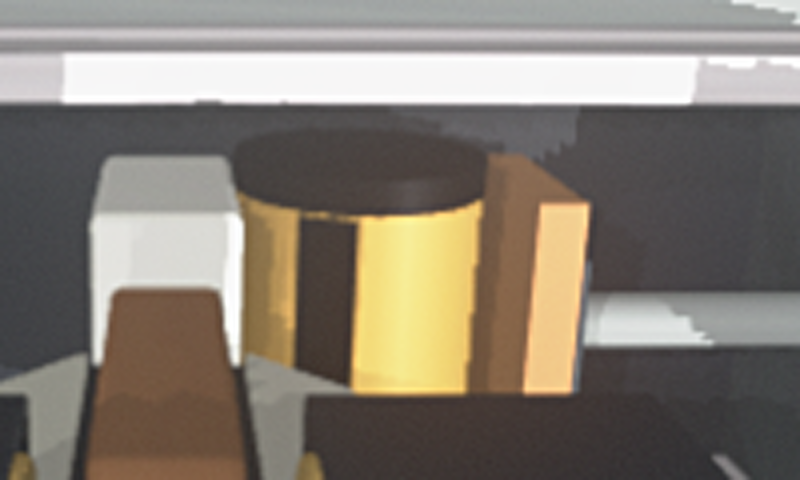

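The cork is now within a few mm of the tube. Creeping in while watching the force.

Emit:
play_rows(commands=[{"offset": [0, 0.0005, 0], "twist": 0}, {"offset": [0, 0.0005, 0], "twist": 0}, {"offset": [0, 0.0003, 0], "twist": 0}, {"offset": [0, 0.0003, 0], "twist": 0}])

```text
time: 13.35
tool_pos: [539.1, -112.4, 263.7]
tcp_rot: [3.141, -0.0, 0.04]
contact_force: [-0.7, -0.0, -1.7]
grip_width: 18.1
```

Emit:
play_rows(commands=[{"offset": [0, 0.0004, 0], "twist": 0}, {"offset": [0, 0.0004, 0], "twist": 0}, {"offset": [0, 0, 0], "twist": 0}])

```text
time: 13.65
tool_pos: [539.1, -113.3, 263.7]
tcp_rot: [3.141, -0.0, 0.04]
contact_force: [-0.5, -0.6, -0.6]
grip_width: 18.2
```

Emit:
play_rows(commands=[{"offset": [0, 0.0003, 0], "twist": 0}, {"offset": [0, 0.0002, 0], "twist": 0}])

```text
time: 13.85
tool_pos: [539.2, -113.7, 263.7]
tcp_rot: [3.142, 0.0, 0.04]
contact_force: [-0.2, 0.8, -1.7]
grip_width: 17.7
```

Emit:
play_rows(commands=[{"offset": [0, 0.0003, 0], "twist": 0}, {"offset": [0, 0.0002, 0], "twist": 0}])

```text
time: 14.05
tool_pos: [539.2, -114.2, 263.7]
tcp_rot: [3.141, -0.0, 0.04]
contact_force: [0.2, 0.3, -1.1]
grip_width: 17.7
```

```bash
python3 -c "
from h import *
o=status.get_obs();print(o['tool_pos'],o['contact_force'],o['moment'],o['time'])"
```

```text
[ 539.19015672 -114.23561609  263.72907666] [ 0.17954983  0.3251639  -1.14779376] [0.05025852 0.01160585 0.02507073] 14.05
```

Emit:
play_rows(commands=[{"offset": [0, 0.0003, 0], "twist": 0}, {"offset": [0, 0.0002, 0], "twist": 0}])

```text
time: 14.25
tool_pos: [539.2, -114.7, 263.7]
tcp_rot: [3.141, -0.0, 0.04]
contact_force: [0.5, 0.5, -1.0]
grip_width: 18.1
```

```bash
python3 -c "
from h import *
o,im=shot('wrist','w10')
cv2.imwrite('pics/w10a.png',cv2.resize(im[150:270,240:440,::-1],None,fx=4,fy=4,interpolation=cv2.INTER_CUBIC))
print(o['tool_pos'],o['contact_force'],o['moment'],o['time']); o=status.get_obs();print(o['contact_force'],o['moment'])"
```

```text
[ 539.19758574 -114.73549758  263.71305707] [ 0.47499114  0.51942484 -0.9760041 ] [ 0.04459577  0.05816885 -0.01675415] 14.25
[-0.18196135 -0.67052022 -0.16049981] [ 0.01282096 -0.0182801  -0.00154888]
```

View pics/w10a.png

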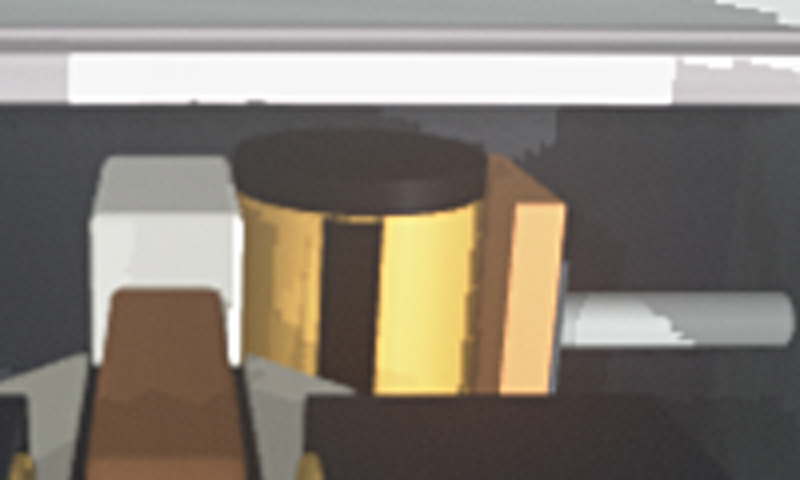

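```bash
python3 -c "
from h import *
o=status.get_obs()
a=lambda u,v:((u+.5)/4-.5+240,(v+.5)/4-.5+150)
print(plane('wrist',[a(515,203),a(499,393),a(566,203)],[59]*3,o))
print('blade top corners z=66',plane('wrist',[a(90,212),a(242,212)],[66]*2,o))"
```

```text
[[ 568.31563397 -169.8601803    59.        ]
 [ 535.03288122 -171.24505234   59.        ]
 [ 568.65246651 -178.1771518    59.        ]]
blade top corners z=66 [[ 565.96885916 -101.63605225   66.        ]
 [ 566.90828426 -125.2363367    66.        ]]
```

The blade-to-cork gap is about 44.7 mm against the tube's 44 mm, so contact is imminent.

Emit:
play_rows(commands=[{"offset": [0, 0.0003, 0], "twist": 0}, {"offset": [0, 0, 0], "twist": 0}])

```text
time: 14.5
tool_pos: [539.2, -115.0, 263.7]
tcp_rot: [3.141, 0.0, 0.04]
contact_force: [1.5, -0.3, -0.4]
grip_width: 17.7
```

Emit:
play_rows(commands=[{"offset": [0, 0.0003, 0], "twist": 0}, {"offset": [0, 0, 0], "twist": 0}])

```text
time: 14.7
tool_pos: [539.2, -115.3, 263.7]
tcp_rot: [3.142, 0.0, 0.04]
contact_force: [-0.8, 0.2, -1.7]
grip_width: 18.3
```

Emit:
play_rows(commands=[{"offset": [0, 0.0002, 0], "twist": 0}, {"offset": [0, 0, 0], "twist": 0}])

```text
time: 14.9
tool_pos: [539.2, -115.5, 263.7]
tcp_rot: [3.141, -0.0, 0.04]
contact_force: [0.2, 0.7, -1.2]
grip_width: 17.7
```

```bash
python3 -c "
from h import *
o=status.get_obs();print(o['tool_pos'],o['contact_force'],o['moment'],o['time'],o['tau'])"
```

```text
[ 539.22395355 -115.53692928  263.71751974] [ 0.24056476  0.72054367 -1.19628794] [ 0.03652495  0.00330465 -0.02635141] 14.9 [-1.92317137e-03 -4.94243002e+01 -2.05080056e+01  5.32894721e-02
 -5.94284409e-02 -3.02146873e-03]
```

Joint 1's torque is a much quieter touch sensor: about 0.5 N m per N of push, and it still reads about 0. I'll use it.

Emit:
play_rows(commands=[{"offset": [0, 0.0002, 0], "twist": 0}, {"offset": [0, 0, 0], "twist": 0}])

```text
time: 15.1
tool_pos: [539.2, -115.7, 263.7]
tcp_rot: [-3.142, 0.0, 0.04]
contact_force: [0.1, -0.5, -0.8]
grip_width: 17.9
```

```bash
cat > f.py <<'E'
from h import *
o=status.get_obs();print(o['tool_pos'].round(2),o['contact_force'].round(2),o['moment'].round(3),o['time'],o['tau'][[0,3,4,5]].round(3))
E
python3 f.py
```

```text
[ 539.23 -115.69  263.69] [ 0.14 -0.49 -0.84] [ 0.134  0.037 -0.054] 15.1 [-0.173 -0.025 -0.096  0.   ]
```

Emit:
play_rows(commands=[{"offset": [0, 0.0002, 0], "twist": 0}, {"offset": [0, 0, 0], "twist": 0}])

```text
time: 15.3
tool_pos: [539.2, -115.8, 263.7]
tcp_rot: [-3.141, 0.0, 0.04]
contact_force: [-0.5, 1.6, -1.1]
grip_width: 17.8
```

```bash
python3 f.py
```

```text
[ 539.25 -115.78  263.72] [-0.5   1.63 -1.06] [ 0.321 -0.006 -0.   ] 15.3 [-0.744 -0.312 -0.215  0.003]
```

Emit:
play_rows(commands=[{"offset": [0, 0.0002, 0], "twist": 0}, {"offset": [0, 0, 0], "twist": 0}])

```text
time: 15.5
tool_pos: [539.2, -115.9, 263.7]
tcp_rot: [-3.141, 0.0, 0.04]
contact_force: [0.6, 2.7, -1.3]
grip_width: 18.1
```

```bash
python3 f.py
```

```text
[ 539.24 -115.9   263.71] [ 0.57  2.65 -1.31] [0.625 0.    0.002] 15.5 [-1.522 -0.71  -0.372  0.007]
```

Contact is confirmed: joint torque, moment and force all give about 2.8 N. I'll add a touch and hold.

Emit:
play_rows(commands=[{"offset": [0, 0.0001, 0], "twist": 0}, {"offset": [0, 0, 0], "twist": 0}, {"offset": [0, 0, 0], "twist": 0}, {"offset": [0, 0, 0], "twist": 0}, {"offset": [0, 0, 0], "twist": 0}])

```text
time: 16.0
tool_pos: [539.2, -116.0, 263.7]
tcp_rot: [-3.141, 0.0, 0.04]
contact_force: [1.1, 5.6, -0.3]
grip_width: 18.0
```

```bash
python3 f.py
```

```text
[ 539.25 -115.95  263.72] [ 1.1   5.57 -0.31] [1.144 0.006 0.006] 16.0 [-2.855 -1.41  -0.659  0.014]
```

Emit:
play_rows(commands=[{"offset": [0, 0, 0], "twist": 0}, {"offset": [0, 0, 0], "twist": 0}, {"offset": [0, 0, 0], "twist": 0}, {"offset": [0, 0, 0], "twist": 0}, {"offset": [0, 0, 0], "twist": 0}])

```text
time: 16.5
tool_pos: [539.2, -116.0, 263.7]
tcp_rot: [-3.141, 0.0, 0.04]
contact_force: [0.5, 6.4, 0.7]
grip_width: 18.1
```

```bash
python3 f.py
```

```text
[ 539.23 -115.96  263.72] [0.52 6.38 0.72] [ 1.147 -0.069  0.02 ] 16.5 [-2.86  -1.412 -0.66   0.015]
```

The press settled at about 5.3 N (joint torque; the force sensor reads 5.6–6.4), below the 9 N slip limit, and has held over 0.5 s. Backing off gently.

Emit:
play_rows(commands=[{"offset": [0, -0.0002, 0], "twist": 0}, {"offset": [0, -0.0002, 0], "twist": 0}, {"offset": [0, -0.0002, 0], "twist": 0}, {"offset": [0, -0.0002, 0], "twist": 0}, {"offset": [0, -0.0002, 0], "twist": 0}])

```text
time: 17.0
tool_pos: [539.2, -115.6, 263.7]
tcp_rot: [3.141, -0.0, 0.04]
contact_force: [-0.1, 1.1, -1.1]
grip_width: 17.9
```

Emit:
play_rows(commands=[{"offset": [0, -0.0005, 0], "twist": 0}, {"offset": [0, -0.001, 0], "twist": 0}, {"offset": [0, -0.002, 0], "twist": 0}, {"offset": [0, -0.004, 0], "twist": 0}, {"offset": [0, -0.006, 0], "twist": 0}])

```text
time: 17.5
tool_pos: [538.7, -101.6, 263.7]
tcp_rot: [3.141, -0.0, 0.04]
contact_force: [0.2, -0.6, -1.3]
grip_width: 18.0
```

Emit:
play_rows(commands=[{"offset": [0, -0.006, 0], "twist": 0}, {"offset": [0, -0.006, 0], "twist": 0}, {"offset": [0, -0.004, 0], "twist": 0}, {"offset": [0, 0, 0], "twist": 0}])

```text
time: 17.9
tool_pos: [538.0, -85.0, 263.7]
tcp_rot: [3.142, 0.0, 0.041]
contact_force: [0.1, 0.0, -1.6]
grip_width: 17.8
```

```bash
python3 - <<'E'
from h import *
o,im=shot('wrist','w11');print(o['tool_pos'],o['tcp_rot'],o['time'])
cv2.imwrite('pics/w11a.png',cv2.resize(im[150:270,250:450,::-1],None,fx=4,fy=4,interpolation=cv2.INTER_CUBIC))
E
```

```text
[537.99963737 -85.02066566 263.72769582] [3.14158314e+00 1.00441142e-04 4.09859431e-02] 17.9
```

View pics/w11a.png

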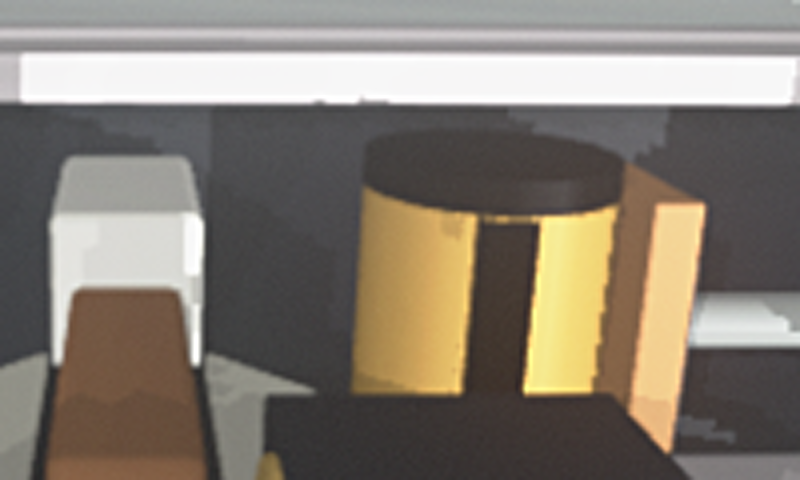

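The tube stayed against the cork. Carrying the paddle back to the mat.

Emit:
play_rows(commands=[{"offset": [0, -0.015, 0], "twist": 0}, {"offset": [0, -0.02, 0], "twist": 0}, {"offset": [0, -0.005, -0.015], "twist": 0}, {"offset": [0, 0, -0.025], "twist": 0}, {"offset": [0, 0, -0.015], "twist": 0}])

```text
time: 18.45
tool_pos: [536.6, -44.8, 320.2]
tcp_rot: [3.141, -0.001, 0.041]
contact_force: [0.5, -0.7, -1.0]
grip_width: 18.0
```

Emit:
play_rows(commands=[{"offset": [0, -0.02, 0], "twist": 0}, {"offset": [0.001, -0.04, 0], "twist": 0}, {"offset": [0.001, -0.045, 0], "twist": 0}, {"offset": [0.001, -0.045, 0], "twist": 0}, {"offset": [0.001, -0.045, 0], "twist": 0}])

```text
time: 18.95
tool_pos: [532.0, 151.4, 318.8]
tcp_rot: [-3.141, -0.0, 0.04]
contact_force: [0.8, -0.4, -1.9]
grip_width: 18.3
```

Emit:
play_rows(commands=[{"offset": [0, -0.045, 0], "twist": 0}, {"offset": [0, -0.04, 0], "twist": 0}, {"offset": [0, -0.025, 0], "twist": 0}, {"offset": [0, -0.015, 0], "twist": 0}, {"offset": [0, 0, 0], "twist": 0}])

```text
time: 19.45
tool_pos: [527.0, 275.8, 318.4]
tcp_rot: [-3.142, 0.0, 0.043]
contact_force: [0.0, 0.4, -1.7]
grip_width: 18.0
```

```bash
python3 - <<'E'
from h import *
o,im=shot('wrist','w12');print(o['tool_pos'],o['tcp_rot'],o['time'])
o,im=shot('scene','s12')
E
```

```text
[527.01731332 275.83082911 318.43931593] [-3.14154025e+00  2.03738629e-04  4.25072059e-02] 19.45
```

View pics/w12.png

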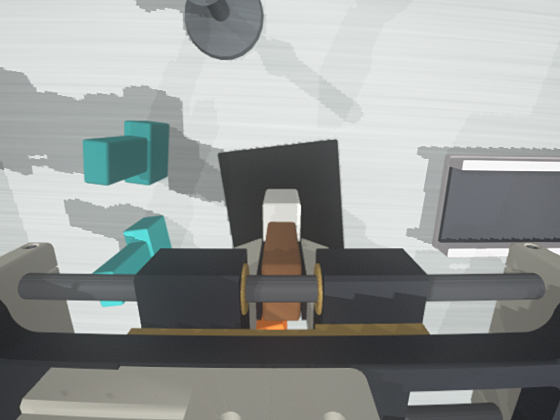

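View pics/s12.png

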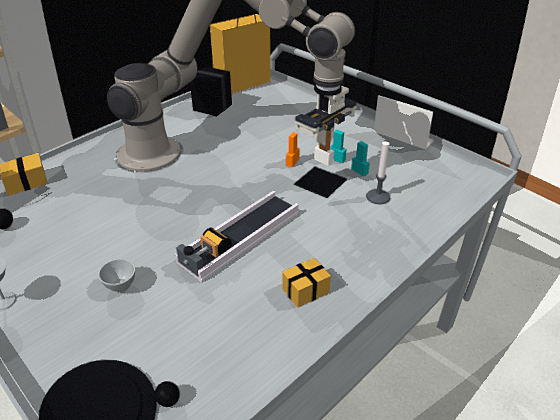

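The scene view shows the tube at (214,242) against the cork and the other objects where they started. The paddle hangs over the mat, so I'll lower it.

Emit:
play_rows(commands=[{"offset": [0, 0, 0.02], "twist": 0}, {"offset": [0, 0, 0.025], "twist": 0}, {"offset": [0, 0, 0.015], "twist": 0}, {"offset": [0, 0, 0.007], "twist": 0}, {"offset": [0, 0, 0], "twist": 0}])

```text
time: 20.05
tool_pos: [527.8, 272.9, 251.0]
tcp_rot: [3.141, 0.002, 0.038]
contact_force: [-0.3, 0.6, -0.5]
grip_width: 18.0
```

Emit:
play_rows(commands=[{"offset": [0, 0, 0.002], "twist": 0}, {"offset": [0, 0, 0.001], "twist": 0}, {"offset": [0, 0, 0.001], "twist": 0}, {"offset": [0, 0, 0], "twist": 0}])

```text
time: 20.45
tool_pos: [527.6, 274.2, 248.0]
tcp_rot: [-3.142, -0.001, 0.04]
contact_force: [0.4, 0.1, -1.6]
grip_width: 18.1
```

```bash
python3 f.py
```

```text
[527.64 274.18 248.03] [ 0.42  0.12 -1.57] [ 0.056  0.014 -0.016] 20.45 [-0.079  0.004 -0.122 -0.   ]
```

Emit:
play_rows(commands=[{"offset": [0, 0, 0.0007], "twist": 0}, {"offset": [0, 0, 0.0005], "twist": 0}, {"offset": [0, 0, 0.0003], "twist": 0}, {"offset": [0, 0, 0], "twist": 0}, {"offset": [0, 0, 0], "twist": 0}])

```text
time: 20.95
tool_pos: [527.6, 274.2, 246.2]
tcp_rot: [3.142, -0.0, 0.04]
contact_force: [0.1, 0.4, -1.3]
grip_width: 17.7
```

Emit:
play_rows(commands=[{"offset": [0, 0, 0.0005], "twist": 0}, {"offset": [0, 0, 0], "twist": 0}, {"offset": [0, 0, 0], "twist": 0}])

```text
time: 21.25
tool_pos: [527.6, 274.1, 245.7]
tcp_rot: [3.141, -0.0, 0.04]
contact_force: [0.1, 0.2, -1.4]
grip_width: 18.0
```

Emit:
play_rows(commands=[{"offset": [0, 0, 0.0003], "twist": 0}, {"offset": [0, 0, 0], "twist": 0}])

```text
time: 21.45
tool_pos: [527.6, 274.1, 245.6]
tcp_rot: [3.142, -0.0, 0.04]
contact_force: [-0.9, -0.3, 1.1]
grip_width: 18.1
```

Emit:
play_rows(commands=[{"offset": [0, 0, 0.0003], "twist": 0}, {"offset": [0, 0, 0], "twist": 0}])

```text
time: 21.65
tool_pos: [527.6, 274.1, 245.6]
tcp_rot: [3.142, -0.0, 0.04]
contact_force: [-2.0, -0.5, 5.1]
grip_width: 17.8
```

Touched down (fz +5 N). Releasing and lifting clear.

Emit:
play_rows(commands=[{"offset": [0, 0, 0], "twist": 0}, {"offset": [0, 0, 0], "twist": 0}, {"offset": [0, 0, 0], "twist": 0}, {"offset": [0, 0, 0], "twist": 0}, {"offset": [0, 0, 0], "twist": 0}], jaw=0)

```text
time: 22.15
tool_pos: [527.6, 274.1, 245.0]
tcp_rot: [3.141, 0.0, 0.04]
contact_force: [0.3, 0.1, -0.2]
grip_width: 53.2
```

Emit:
play_rows(commands=[{"offset": [0, 0, 0], "twist": 0}, {"offset": [0, 0, 0], "twist": 0}, {"offset": [0, 0, 0], "twist": 0}, {"offset": [0, 0, 0], "twist": 0}, {"offset": [0, 0, 0], "twist": 0}])

```text
time: 22.65
tool_pos: [527.6, 274.1, 245.1]
tcp_rot: [3.142, 0.0, 0.04]
contact_force: [-0.0, 0.8, -0.5]
grip_width: 90.7
```

Emit:
play_rows(commands=[{"offset": [0, 0, -0.01], "twist": 0}, {"offset": [0, 0, -0.02], "twist": 0}, {"offset": [0, 0, -0.035], "twist": 0}, {"offset": [0, 0, -0.035], "twist": 0}, {"offset": [0, 0, -0.035], "twist": 0}])

```text
time: 23.15
tool_pos: [527.4, 274.1, 382.3]
tcp_rot: [-3.142, -0.001, 0.04]
contact_force: [1.6, -0.2, -0.8]
grip_width: 91.8
```

Emit:
play_rows(commands=[{"offset": [0, 0, -0.025], "twist": 0}, {"offset": [0, 0.015, 0], "twist": 0}, {"offset": [0, 0.04, 0], "twist": 0}, {"offset": [0, 0.045, 0], "twist": 0}, {"offset": [0, 0.045, 0], "twist": 0}])

```text
time: 23.65
tool_pos: [532.8, 127.6, 404.7]
tcp_rot: [3.141, 0.001, 0.041]
contact_force: [-0.3, -0.4, -0.1]
grip_width: 91.6
```

Emit:
play_rows(commands=[{"offset": [0, 0.04, 0], "twist": 0}, {"offset": [0, 0.03, 0], "twist": 0}, {"offset": [0, 0.015, 0], "twist": 0}, {"offset": [0, 0, 0], "twist": 0}, {"offset": [0, 0, 0], "twist": 0}])

```text
time: 24.15
tool_pos: [536.7, 44.9, 405.0]
tcp_rot: [-3.141, 0.0, 0.04]
contact_force: [-0.4, 0.7, -0.4]
grip_width: 92.0
```

```bash
python3 - <<'E'
from h import *
import pickle
o,im=shot('wrist','w13');print(o['tool_pos'],o['tcp_rot'],o['time']);pickle.dump(o,open('w13.pkl','wb'))
o,im=shot('scene','s13')
cv2.imwrite('pics/s13a.png',cv2.resize(im[120:280,170:400,::-1],None,fx=3.4,fy=3.4,interpolation=cv2.INTER_CUBIC))
E
```

```text
[536.71362648  44.89546197 404.96500934] [-3.14097256e+00  3.37783476e-04  3.98133633e-02] 24.15
```

View pics/w13.png

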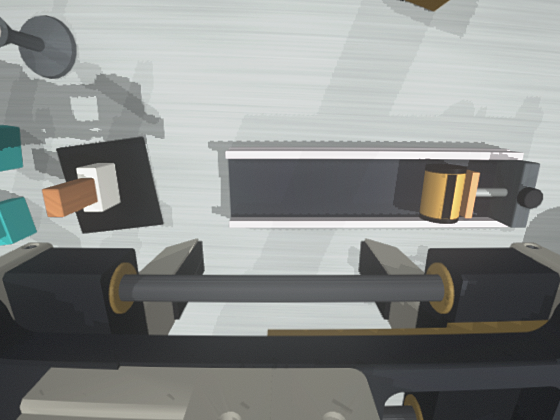

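View pics/s13a.png

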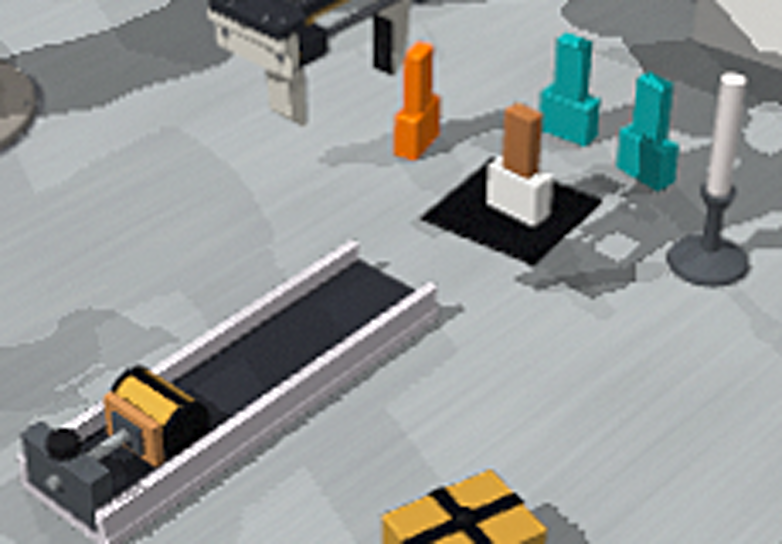

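The paddle stands upright on the mat at (98,188) and the tube is by the cork at (443,193). One overhead check of the gap.

Emit:
play_rows(commands=[{"offset": [0, 0.025, 0], "twist": 0}, {"offset": [0, 0.045, 0], "twist": 0}, {"offset": [0, 0.045, 0], "twist": 0}, {"offset": [0, 0.045, 0], "twist": 0}, {"offset": [0, 0.04, 0], "twist": 0}])

```text
time: 24.75
tool_pos: [545.1, -156.0, 405.1]
tcp_rot: [3.142, -0.0, 0.042]
contact_force: [0.9, 0.3, -0.0]
grip_width: 91.6
```

Emit:
play_rows(commands=[{"offset": [0, 0.015, 0], "twist": 0}, {"offset": [0, 0, 0], "twist": 0}, {"offset": [0, 0, 0], "twist": 0}, {"offset": [0, 0, 0], "twist": 0}])

```text
time: 25.15
tool_pos: [545.6, -168.5, 405.2]
tcp_rot: [-3.141, 0.0, 0.042]
contact_force: [1.2, -0.6, -1.3]
grip_width: 91.9
```

```bash
python3 - <<'E'
from h import *
import pickle
o,im=shot('wrist','w14');print(o['tool_pos'],o['tcp_rot'],o['time']);pickle.dump(o,open('w14.pkl','wb'))
cv2.imwrite('pics/w14a.png',cv2.resize(im[140:240,220:360,::-1],None,fx=5,fy=5,interpolation=cv2.INTER_CUBIC))
E
```

```text
[ 545.62594207 -168.49645103  405.18804626] [-3.14103147e+00  8.07729489e-05  4.23536829e-02] 25.15
```

View pics/w14a.png

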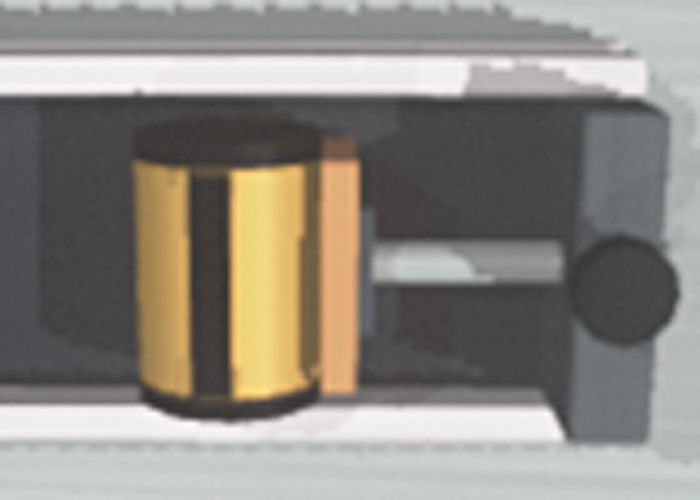

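```bash
python3 - <<'E'
from h import *
from plant import ticket
import pickle
np.set_printoptions(precision=1,suppress=True)
o=pickle.load(open('w14.pkl','rb'))
a=lambda u,v:((u+.5)/5-.5+220,(v+.5)/5-.5+140)
print(plane('wrist',[a(320,163),a(320,395),a(360,163),a(357,393)],[59]*4,o))
print('tube L,R',plane('wrist',[a(134,165),a(142,395),a(318,165),a(320,395)],[44]*4,o))
print('stripe mid',plane('wrist',[a(211,170),a(211,397)],[62]*2,o))
o=pickle.load(open('w13.pkl','rb'))
print(status.get_obs()['dq'].round(3))
print(ticket.close_job())
E
```

```text
[[ 567.9 -169.9   59. ]
 [ 513.7 -172.3   59. ]
 [ 568.2 -178.8   59. ]
 [ 514.6 -180.9   59. ]]
tube L,R [[ 563.2 -126.9   44. ]
 [ 507.  -129.4   44. ]
 [ 564.9 -169.7   44. ]
 [ 508.8 -172.6   44. ]]
stripe mid [[ 565.8 -145.9   62. ]
 [ 513.1 -147.2   62. ]]
[-0.  0. -0. -0. -0. -0.]
the job is handed in; nothing more can be done
None
```

I rolled the tube to the cork buffer with the paddle, pressed it there, stood the paddle back on its mat and handed the job in at about 25 s. No verdict was reported.

**Press:** I held the tube against the pad for over 0.5 s. Joint 1's torque gave about 5.3 N; the noisier force sensor read 5.6 to 6.4 N. That is a little above the suggested 2 to 5 N but under the 9 N at which the buffer slips.

**Last checks:**
- **Tube:** the overhead picture shows no visible gap to the cork. The tube's near and far sides run at 0.044 and 0.052 rad, against 0.040 rad for the rail, so it is square well within 5 degrees.
- **Cork pad:** its front edge measures (567.9, -169.9) to (513.7, -172.3) mm. Before the push it was (568.6, -170.2) to (513.8, -172.4) mm, so it moved less than I can measure.
- **Paddle:** it looks upright in the pictures. I released it about 6 mm from the mat's centre, going by the gripper position; I did not measure it again afterwards.
- **Surroundings:** the gift box, bowl and candlestick look unmoved by eye. The gripper was open, clear of everything and at rest at the end.

One small disagreement: the tube's stripe gave a slightly different angle (0.025 rad) from its sides, which fits the reading accuracy of the picture.

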